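# Unload the dust box into a case tray and deliver it level

## Task

Press the red stop button on the dust box, then take the clear lid off its round port, and lift every gold-crowned die off the pedestal through the port into the grey tray while the tray stands on the bench where it is. Then lift the tray by its T handle and carry it level, raised a few centimetres clear of the bench, with the dies and its loose screws in it, and set it flat on the middle of the white board, its long side along the board's. At the end the lid must be fully seated in the port again, and the mug, jar and blue box left where they are.

Things in the scene. Friction and masses are not known exactly. Their poses are not given: they have to be found in the camera images.
- box: fixed dust box: 300 mm (x) x 250 mm (y), 200 mm high, white sides, clear front and back, flat white roof 8 mm thick with a round port 170 mm in diameter; the red button stands on the -x end of the roof. Origin: centre of its underside, on the bench.
- dish (a point): centre of the floor of a round blue dish (184 mm across, rim 6 mm higher) on the pedestal below the port, 62 mm below the top of the roof, 138 mm above the bench; axes parallel to the box. The fingers alone reach every die from above through the port; opened to no more than about 45 mm they clear its edge.
- port (a point): centre of the round port (170 mm diameter), on the roof's top face, 200 mm above the bench; axes parallel to the box's.
- stop_top (a point): centre of the top of the red stop button (32 mm diameter) on the roof, as it stands (moves with the button).
- stop (a joint): travel of the stop button, m: 0 released, 0.006 fully down (about 5 N); it springs back. Pressed past 0.004 it stops the extraction.
- lid: clear round lid, about 0.25 kg: flange 196 mm diameter, 6 mm thick, a 156 mm locating step 6 mm deep under it, a blue knob 28 mm diameter on top. Origin: centre of the underside of the step, z up. Flange underside 6 mm, foot of knob 12 mm, top of knob 46 mm above it. Starts in place: step in the port, flange on the roof (origin 6 mm below the port point).
- tray: open grey case tray, 200 mm (x) x 140 mm (y), walls 5 mm thick and 32 mm high, floor top about 5 mm up, about 0.35 kg. A T handle stands in the middle: 12 mm steel post carrying a black grip bar 44 mm long (along tray x), 14 mm wide (y), from 59 to 75 mm above the tray's underside. Origin: centre of its underside, z up.
- board: fixed white delivery board on the bench, 250 mm (x) x 190 mm (y), 4 mm thick, with red lines along its two long edges. Origin: centre of its underside on the bench.
- mug: white mug with a side handle, 80 mm diameter (about 125 mm over the handle), 90 mm tall, a bystander. Origin: centre of its underside.
- jar: white jar with blue cap, 84 mm diameter, 100 mm tall, a bystander. Origin: centre of its underside.
- kit: closed blue box, 70 x 50 x 35 mm, a bystander. Origin: centre of its underside.
- die1: off-white gypsum die with gold crown, 30 g: square 16 x 16 mm base 22 mm tall, 13 mm round crown above, 36 mm tall in all. Origin: centre of the base underside, z up through the crown, x and y square to its sides. Two to four are present, standing in a row in the dish about 31 mm apart along the box y, square to the box: close the fingers along the box x. May lie or stand in the tray.
- die2: off-white gypsum die with gold crown, 30 g: square 16 x 16 mm base 22 mm tall, 13 mm round crown above, 36 mm tall in all. Origin: centre of the base underside, z up through the crown, x and y square to its sides. Two to four are present, standing in a row in the dish about 31 mm apart along the box y, square to the box: close the fingers along the box x. May lie or stand in the tray.
- die3: off-white gypsum die with gold crown, 30 g: square 16 x 16 mm base 22 mm tall, 13 mm round crown above, 36 mm tall in all. Origin: centre of the base underside, z up through the crown, x and y square to its sides. Two to four are present, standing in a row in the dish about 31 mm apart along the box y, square to the box: close the fingers along the box x. May lie or stand in the tray.
- die4: off-white gypsum die with gold crown, 30 g: square 16 x 16 mm base 22 mm tall, 13 mm round crown above, 36 mm tall in all. Origin: centre of the base underside, z up through the crown, x and y square to its sides. Two to four are present, standing in a row in the dish about 31 mm apart along the box y, square to the box: close the fingers along the box x. May lie or stand in the tray.
- screw1: loose thumb screw, steel head 13 mm diameter by 8 mm and brass 8 mm diameter shank 18 mm long, 15 g. Origin on its axis, 10 mm from the head's outer face and 16 mm from the shank's end; x runs along the axis from head to shank. Starts lying in the tray, where it must still be at the end.
- screw2: loose thumb screw, steel head 13 mm diameter by 8 mm and brass 8 mm diameter shank 18 mm long, 15 g. Origin on its axis, 10 mm from the head's outer face and 16 mm from the shank's end; x runs along the axis from head to shank. Starts lying in the tray, where it must still be at the end.
- screw3: loose thumb screw, steel head 13 mm diameter by 8 mm and brass 8 mm diameter shank 18 mm long, 15 g. Origin on its axis, 10 mm from the head's outer face and 16 mm from the shank's end; x runs along the axis from head to shank. Starts lying in the tray, where it must still be at the end.

How it is judged (in metres and radians):
On the way, in this order (a step that is already met when the one before it is completed fails the run):
1. the stop button is pressed while the lid is in place (value of joint stop above 0.004 m and horizontal distance between lid and port below 0.03 m), for 0.05 s.
2. the lid is off the port (horizontal distance between lid and port above 0.12 m), for 0.2 s.
3. every die is in the tray, which stands flat on the bench off the board (x of die1 in the frame of tray between -0.097 and 0.097 m and y of die1 in the frame of tray between -0.067 and 0.067 m and z of die1 in the frame of tray between -0.004 and 0.06 m and x of die2 in the frame of tray between -0.097 and 0.097 m and y of die2 in the frame of tray between -0.067 and 0.067 m and z of die2 in the frame of tray between -0.004 and 0.06 m and x of die3 in the frame of tray between -0.097 and 0.097 m and y of die3 in the frame of tray between -0.067 and 0.067 m and z of die3 in the frame of tray between -0.004 and 0.06 m and x of die4 in the frame of tray between -0.097 and 0.097 m and y of die4 in the frame of tray between -0.067 and 0.067 m and z of die4 in the frame of tray between -0.004 and 0.06 m and height (world z) of tray below 0.006 m and angle between tray's own z axis and vertical below 0.05 rad and horizontal distance between tray and board above 0.12 m), for 0.3 s.
4. the tray is carried over the board, clear of it, with all dies and screws inside (x of die1 in the frame of tray between -0.097 and 0.097 m and y of die1 in the frame of tray between -0.067 and 0.067 m and z of die1 in the frame of tray between -0.004 and 0.06 m and x of die2 in the frame of tray between -0.097 and 0.097 m and y of die2 in the frame of tray between -0.067 and 0.067 m and z of die2 in the frame of tray between -0.004 and 0.06 m and x of die3 in the frame of tray between -0.097 and 0.097 m and y of die3 in the frame of tray between -0.067 and 0.067 m and z of die3 in the frame of tray between -0.004 and 0.06 m and x of die4 in the frame of tray between -0.097 and 0.097 m and y of die4 in the frame of tray between -0.067 and 0.067 m and z of die4 in the frame of tray between -0.004 and 0.06 m and x of screw1 in the frame of tray between -0.097 and 0.097 m and y of screw1 in the frame of tray between -0.067 and 0.067 m and z of screw1 in the frame of tray between -0.004 and 0.06 m and x of screw2 in the frame of tray between -0.097 and 0.097 m and y of screw2 in the frame of tray between -0.067 and 0.067 m and z of screw2 in the frame of tray between -0.004 and 0.06 m and x of screw3 in the frame of tray between -0.097 and 0.097 m and y of screw3 in the frame of tray between -0.067 and 0.067 m and z of screw3 in the frame of tray between -0.004 and 0.06 m and height (world z) of tray above 0.014 m and horizontal distance between tray and board below 0.12 m), for 0.1 s.
At the end, for the whole second after the job is handed in: the tray lies flat on the board within 30 mm of its centre and within 0.2 rad of its long direction (either way round), all dies and the three screws are inside it, the lid is seated in the port (within 10 mm of centre, flange flat on the roof within 3 mm), everything at rest (horizontal distance between tray and board below 0.03 m and height (world z) of tray below 0.008 m and angle between each of tray, lid's own z axis and vertical below 0.04 rad and angle between the x axis of tray and the x axis of board, either way round below 0.2 rad and x of die1 in the frame of tray between -0.097 and 0.097 m and y of die1 in the frame of tray between -0.067 and 0.067 m and z of die1 in the frame of tray between -0.004 and 0.06 m and x of die2 in the frame of tray between -0.097 and 0.097 m and y of die2 in the frame of tray between -0.067 and 0.067 m and z of die2 in the frame of tray between -0.004 and 0.06 m and x of die3 in the frame of tray between -0.097 and 0.097 m and y of die3 in the frame of tray between -0.067 and 0.067 m and z of die3 in the frame of tray between -0.004 and 0.06 m and x of die4 in the frame of tray between -0.097 and 0.097 m and y of die4 in the frame of tray between -0.067 and 0.067 m and z of die4 in the frame of tray between -0.004 and 0.06 m and x of screw1 in the frame of tray between -0.097 and 0.097 m and y of screw1 in the frame of tray between -0.067 and 0.067 m and z of screw1 in the frame of tray between -0.004 and 0.06 m and x of screw2 in the frame of tray between -0.097 and 0.097 m and y of screw2 in the frame of tray between -0.067 and 0.067 m and z of screw2 in the frame of tray between -0.004 and 0.06 m and x of screw3 in the frame of tray between -0.097 and 0.097 m and y of screw3 in the frame of tray between -0.067 and 0.067 m and z of screw3 in the frame of tray between -0.004 and 0.06 m and horizontal distance between lid and port below 0.01 m and z of lid in the frame of port between -0.01 and -0.003 m and linear speed of each of tray, lid, die1, die2, die3, die4, screw1, screw2, screw3 below 0.03 m/s); the robot touches nothing.
It fails at once if the tray is tipped by more than 0.45 rad (angle between tray's own z axis and vertical above 0.45 rad).
It fails at once if the mug is disturbed (moved more than 25 mm) (distance of mug from where it was at the start of the episode above 0.025 m).
It fails at once if the jar is disturbed (moved more than 25 mm) (distance of jar from where it was at the start of the episode above 0.025 m).
It fails at once if the kit is disturbed (moved more than 25 mm) (distance of kit from where it was at the start of the episode above 0.025 m).
Of die1, die2, die3, die4 only 2 to 4 are there at a start; the rules pass over those that are not, and their reading is None.
At some moment in a run one of tray may be knocked a few centimetres aside while the robot is not near it.
Once in a run the grip may slacken for a moment while it holds something.
It also fails if it takes over 208 s, if anything falls off the work surface, if the arm or the gripper's body presses on something with over 40 N, if the wrist force passes 120 N, or if a joint passes its speed limit or range.

## Robot

A 6-joint arm with a two-finger parallel gripper is mounted at the origin on the work surface. World frame = base frame: x ahead of the robot, y to its left, z up, the work surface at z = 0. Lengths are in mm, angles in rad, forces in N, time in s.
With the tool pointing down it reaches from about 325 to 900 mm from the base axis. Payload 6.1 kg.
Tool frame: the origin (TCP) lies on the centre line of the jaws, within the pads' length; the fingertips stand 17 mm ahead of it and the grasp point (between the pads) lies 2 mm behind it; z points along the fingers, y is the line along which they close (so a half turn about z gives the same grasp; the last joint's range is limited). The gripper opens to 85 mm and grips with 20 to 120 N. Pads are 22 mm wide; open, the fingers measure 114 mm over their backs; the gripper's body (76 mm by 85 mm) begins 54 mm behind the grasp point. The pads swing forward as they close: fully open they stand 13 mm farther back than shut.
Start: joints at [1.06, 0.22, 1.526, -0, 1.395, -0.126], TCP at [234.606, 579.289, 248.3] pointing down, gripper open.
Joint ranges: [-2.98, 2.98], [-0.91, 2.08], [0.09, 2.57], [-1.24, 4.39], [0.2, 2.65], [-2.68, 2.68]. Speed limits (rad/s): [2.57, 2.57, 3.01, 3.14, 3.14, 3.14].

## Interface

Orientations are given as [roll, pitch, yaw] about the fixed x, y, z axes, in that order (R = Rz(yaw) Ry(pitch) Rx(roll)).
In Python, from workcell import manip gives the robot as it stands.
- The arm moves only by the shell command python3 -m inch 'ROWS' [FORCE]. ROWS is JSON, a list of rows, each a list of 3 entries, a list of its own where there are three numbers: the finger opening in mm, from 0 to 85.4, then the shift along the world's x, y, z in mm, then the turn, a rotation vector about the world's x, y, z in rad. In form: [[claw, [x, y, z], [wx, wy, wz]], ...]. A call has 1 to 5 rows; each row shifts and turns the commanded pose from where the row before left it; what a row does not reach is not made up. A row lasts 1/8 s, in which the tool goes at most 62.5 mm and 10.7 degrees, less where a joint would pass 70% of its speed; a pose out of reach is approached as far as the arm can. A call is refused whole if a number of a shift passes 62.5 or a number of a turn 0.188, either way. A call with a gripper value outside its range is refused whole. The fingers move at their own pace and stop on an object; FORCE is the grip in N (left out, the last holds). Time passes only in rows, so rows that do not move let the fingers close. It gives the time, the measured TCP pose, the force, the opening and the grip force at its end, in the units of the state.
- manip.get_state(): the state, without advancing time (a new reading comes with each control period).
- manip.get_image(name): name is "side" or "top"; returns the picture (400x640x3 uint8, blue, green, red); there is no depth.
- manip.camera_params(name): a dict with "mtx" (3x3 intrinsics, pixels), "D" ([k1, k2, p1, p2, k3] as OpenCV has them; the pictures are not rectified), "rvec" (rotation vector, rad) and "tvec" (3), from world to camera coordinates, as OpenCV has them. Camera axes: x right, y down, z forward; pixel columns grow to the right and rows downward; lengths in mm; the calibration is good to about 2 mm. A picture is of the moment at which its call begins. camera_params takes no time and is no camera call.
- manip.hand_in(): hands the job in; it is judged then, once.
Trained networks look in the newest picture that a camera, given by its name, has taken for a name from the list of things; names that differ only in an ending like _2 or _b are one class to them, and where a whole thing is asked for, a point or a joint stands for the part that bears it (a point fixed in the world has none). Each returns a list of dicts, best first, with "confidence" (0 to 1); they miss things now and then, are a little off and sometimes report something else, mostly with a low value. They report only what shows in the picture. A call takes as long as a camera call.
- manip.recognise(camera, label): "at" ([x, y, z] in mm, in world coordinates, good to about 4 mm: the middle of the surface that is visible of it).
- manip.pinpoint(camera, label): "at" ([x, y, z] in mm, in world coordinates, good to about 4 mm: a listed point, or the origin of a listed thing).
The state is a dict: "time": time; "joint_pos": joint angles; "joint_velocities": joint speeds; "joint_efforts": joint torques, N m; "eef_pos": TCP position; "tool_rot": TCP orientation; "ft_force": force on the tool from outside, world axes, zero at the start; "ft_torque": the same for the moment, N m; "opening": opening from 0.0 (shut) to 1.0 (fully open); "grip_force": force on a finger pad.
Only numpy, scipy, OpenCV 4.12 (cv2) and the standard library are available. Lean on these libraries where they do the work, as an engineer would, in place of code of your own. Each camera call takes 0.05 s, during which the arm holds its last target. There are 200 camera calls.

## Working session

There is one attempt and no reset: what is moved stays moved. The work goes in short steps, Python scripts to look and compute and a shell command to move; the robot and the scene stay as the last step left them, time stands still between calls to the robot, and variables do not carry over. Pictures are saved under pics/ and viewed, at most 14 in all, crops included, and the job is handed in when it is done.

```bash
mkdir -p pics; ls; cat > h.py <<'E'
import cv2, numpy as np
from workcell import manip
def st():
    s=manip.get_state(); print('t',round(s['time'],2),'p',np.round(s['eef_pos'],1),'rot',np.round(s['tool_rot'],3),'open',round(s['opening']*85.4,1),'F',np.round(s['ft_force'],1),'grip',s['grip_force']); return s
def look(cams=('side','top'),save=None):
    for c in cams:
        im=manip.get_image(c)
        if save: cv2.imwrite(f'pics/{save}_{c}.png',im)
def pp(c,l,n=3,f='pinpoint'):
    r=getattr(manip,f)(c,l)[:n]
    print(c,l,[(np.round(d['at'],0).tolist(),round(d['confidence'],2)) for d in r]); return r
def proj(c,pts):
    k=manip.camera_params(c); return cv2.projectPoints(np.float64(pts).reshape(-1,1,3),np.float64(k['rvec']),np.float64(k['tvec']),np.float64(k['mtx']),np.float64(k['D']))[0].reshape(-1,2)
def ray(c,uv):
    k=manip.camera_params(c);K=np.float64(k['mtx']);R=cv2.Rodrigues(np.float64(k['rvec']))[0]
    x=cv2.undistortPoints(np.float64([[uv]]),K,np.float64(k['D'])).ravel()
    C=-R.T@np.float64(k['tvec']).ravel(); return C,R.T@np.array([*x,1])
def atz(c,uv,z):
    C,d=ray(c,uv); return C+d*(z-C[2])/d[2]
def tri(u1,u2,c1='side',c2='top'):
    C1,a=ray(c1,u1);C2,b=ray(c2,u2)
    t=np.linalg.lstsq(np.c_[a,-b],C2-C1,rcond=None)[0];p,q=C1+a*t[0],C2+b*t[1];return (p+q)/2,np.linalg.norm(p-q)
E
python3 - <<'E'
from h import *
st(); look(save='a')
for c in('side','top'):
    for l in ['box','port','dish','stop_top','lid','tray','board','mug','jar','kit','die1','screw1']: pp(c,l,4)
    k=manip.camera_params(c); R=cv2.Rodrigues(np.float64(k['rvec']))[0]; print(c,'C',-R.T@np.float64(k['tvec']).ravel())
E
```

```text
pics
t 0.0 p [234.3 578.8 247.2] rot [-3.14  -0.     2.757] open 85.3 F [ 0.1  0.7 -0.1] grip 0.0
side box [([490.0, 310.0, -3.0], 0.86)]
side port [([704.0, -378.0, 2.0], 0.2)]
side dish []
side stop_top [([378.0, 313.0, 224.0], 0.51)]
side lid [([530.0, 304.0, 192.0], 0.9)]
side tray [([454.0, -27.0, -3.0], 0.77), ([762.0, 106.0, 1.0], 0.19)]
side board [([505.0, -336.0, -0.0], 0.95)]
side mug [([763.0, 105.0, -1.0], 0.74), ([501.0, -333.0, -2.0], 0.57)]
side jar [([766.0, -274.0, 2.0], 0.89)]
side kit [([703.0, -377.0, -1.0], 0.85)]
side die1 [([761.0, 105.0, 2.0], 0.58)]
side screw1 [([450.0, -61.0, 4.0], 0.53), ([420.0, -16.0, 13.0], 0.43)]
side C [  32.30324011 -663.2506828  1195.01141952]
top box []
top port [([422.0, -20.0, 12.0], 0.35), ([459.0, 9.0, 13.0], 0.31)]
top dish []
top stop_top [([375.0, 312.0, 224.0], 0.48)]
top lid [([528.0, 306.0, 193.0], 0.68), ([425.0, -17.0, 10.0], 0.18)]
top tray [([454.0, -28.0, -0.0], 0.62)]
top board [([504.0, -338.0, -2.0], 0.57)]
top mug []
top jar [([769.0, -274.0, 0.0], 0.92)]
top kit [([705.0, -379.0, 2.0], 0.72)]
top die1 []
top screw1 [([424.0, -18.0, 12.0], 0.57), ([459.0, 10.0, 12.0], 0.52), ([454.0, -63.0, 8.0], 0.4)]
top C [ 398.52547244  -15.30989411 1251.33817792]
```

View pics/a_side.png

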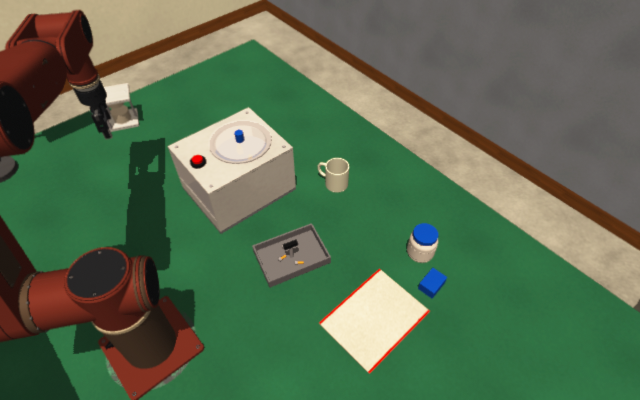

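View pics/a_top.png

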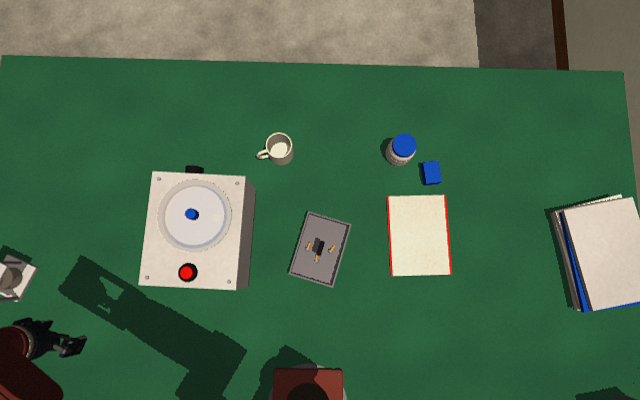

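The pictures show the box with a red button (side 197,159; top 187,271), a blue knob (side 239,135; top 191,214), a tray with a black bar (top 318,246) and the board (top 420,235). I'll triangulate the button, knob and bar and get the yaws.

```bash
cat >> h.py <<'E'
def blob(c,mask,near,r=30):
    m=np.zeros_like(mask); cv2.circle(m,tuple(int(v) for v in near),r,255,-1); m&=mask
    n,l,s,ce=cv2.connectedComponentsWithStats(m); i=1+np.argmax(s[1:,4]); return ce[i],s[i,4],(l==i).astype(np.uint8)
def masks(im):
    h=cv2.cvtColor(im,cv2.COLOR_BGR2HSV); H,S,V=cv2.split(h)
    return dict(red=(((H<8)|(H>172))&(S>150)&(V>90)).astype(np.uint8)*255, blue=((H>100)&(H<130)&(S>120)&(V>60)).astype(np.uint8)*255,
      black=(V<45).astype(np.uint8)*255, grey=((S<60)&(V<160)&(V>40)).astype(np.uint8)*255, white=((S<70)&(V>150)).astype(np.uint8)*255, gold=((H>12)&(H<32)&(S>100)&(V>100)).astype(np.uint8)*255)
def rect(c,m,z):
    p=np.argwhere(m)[:,::-1]; hull=cv2.convexHull(p.astype(np.int32)).reshape(-1,2)
    w=np.float32([atz(c,q,z)[:2] for q in hull]); (cx,cy),(a,b),th=cv2.minAreaRect(w); 
    if a<b: a,b,th=b,a,th+90
    return np.round([cx,cy,a,b,((th+90)%180)-90],1)
E
python3 - <<'E'
from h import *
I={c:cv2.imread(f'pics/a_{c}.png') for c in('side','top')}; M={c:masks(I[c]) for c in I}
for n,col,a,b in [('button','red',(197,159),(187,271)),('knob','blue',(239,135),(191,214)),('bar','black',(291,245),(318,246))]:
    x=blob('side',M['side'][col],a,14);y=blob('top',M['top'][col],b,14); print(n,x[:2],y[:2],tri(x[0],y[0]))
print('tray',rect('top',blob('top',M['top']['grey']|M['top']['black'],(319,248),48)[2],32))
print('board',rect('top',blob('top',M['top']['white'],(420,235),60)[2],4))
b=blob('top',M['top']['white'],(193,230),85);print('roof',rect('top',b[2],200))
for p in [(152,171),(246,177),(240,290),(139,285)]: print(atz('top',p,200).round(0))
for p in [(312,211),(351,225),(331,287),(289,272)]: print('traycorner',atz('top',p,32).round(0))
s=manip.get_state();print(proj('top',[s['eef_pos']]),proj('side',[s['eef_pos']]))
E
```

```text
button (array([196.87058824, 158.97647059]), np.int32(85)) (array([185.93233083, 272.29323308]), np.int32(133)) (array([379.51626795, 315.01039335, 214.06642439]), np.float64(0.5336912707896848))
knob (array([238.8452381 , 135.61904762]), np.int32(84)) (array([191.11538462, 213.69230769]), np.int32(104)) (array([529.02747285, 310.50526741, 221.56575453]), np.float64(0.5156427631828089))
bar (array([289.93055556, 244.52777778]), np.int32(72)) (array([319.9516129 , 247.40322581]), np.int32(62)) (array([455.96455107, -25.55627808,  63.16442748]), np.float64(1.442962976779669))
tray [455.3 -24.1 201.5 144.  -15.7]
board [ 506.7 -334.   251.3  175.7    2.6]
roof [491.5 310.2 301.2 250.7  -1.8]
[645. 430. 200.]
[634. 178. 200.]
[337. 178. 200.]
[345. 437. 200.]
traycorner [569.   1.  32.]
traycorner [ 528. -120.   32.]
traycorner [341. -62.  32.]
traycorner [383.  65.  32.]
[[ 65.95806775 331.68770394]] [[107.71394251 126.62535813]]
```

```bash
python3 -m inch '[[0,[0,0,35],[0,0,0]],[0,[0,0,35],[0,0,0]],[0,[18,-33,0],[0,0,-0.15]],[0,[18,-33,0],[0,0,-0.15]],[0,[18,-33,0],[0,0,-0.15]]]' 60
python3 -m inch '[[0,[18,-33,0],[0,0,-0.15]],[0,[18,-33,0],[0,0,-0.15]],[0,[18,-33,0],[0,0,-0.15]],[0,[18,-33,0],[0,0,-0.15]],[0,[17,-34,-20],[0,0,-0.167]]]'
python3 - <<'E'
from h import *
st(); look(save='b'); pp('side','stop_top');pp('top','stop_top')
E
```

```text
time: 1.92
eef_pos: [289.0, 479.4, 318.5]
tool_rot: [3.141, 0.0, 2.302]
ft_force: [-0.5, -0.6, -0.6]
opening: 0.001
grip_force: 0.0
time: 2.55
eef_pos: [379.0, 313.8, 300.0]
tool_rot: [3.138, -0.002, 1.535]
ft_force: [1.0, -0.4, -0.4]
opening: 0.001
grip_force: 0.0
t 2.55 p [379.  313.8 300. ] rot [ 3.138e+00 -2.000e-03  1.535e+00] open 0.1 F [ 1.  -0.4 -0.4] grip 0.0
side stop_top [([377.0, 312.0, 222.0], 0.43), ([768.0, -273.0, 1.0], 0.26)]
top stop_top [([376.0, 314.0, 222.0], 0.69), ([424.0, -21.0, 15.0], 0.5)]
```

```bash
python3 -m inch '[[0,[-1,0,-25],[0,0,0]],[0,[-1,0,-25],[0,0,0]],[0,[0,0,-6],[0,0,0]],[0,[0,0,-3],[0,0,0]],[0,[0,0,-3],[0,0,0]]]'
python3 -m inch '[[0,[0,0,-2],[0,0,0]],[0,[0,0,0],[0,0,0]]]'
```

```text
time: 3.38
eef_pos: [376.0, 315.1, 237.6]
tool_rot: [3.14, -0.001, 1.541]
ft_force: [-0.4, 0.9, 2.0]
opening: -0.0
grip_force: 1.1
time: 3.62
eef_pos: [376.0, 315.0, 235.2]
tool_rot: [3.14, -0.002, 1.54]
ft_force: [-0.6, 2.0, 4.1]
opening: 0.002
grip_force: 1.8
```

```bash
python3 -m inch '[[0,[0,0,-1],[0,0,0]],[0,[0,0,-1],[0,0,0]],[0,[0,0,-1],[0,0,0]],[0,[0,0,0],[0,0,0]]]'
```

```text
time: 4.12
eef_pos: [376.1, 314.8, 232.9]
tool_rot: [3.14, -0.002, 1.54]
ft_force: [-2.9, 2.6, 10.5]
opening: -0.001
grip_force: 5.5
```

Bottomed out at 10 N, so the button is pressed. Next, the lid knob.

```bash
python3 -m inch '[[0,[0,0,20],[0,0,0]],[60,[0,0,30],[0,0,0]],[60,[50,-1,10],[0,0,0]],[60,[50,-3,0],[0,0,0]],[60,[53,-3,0],[0,0,0]]]'
python3 - <<'E'
from h import *
st(); look(save='c'); pp('side','lid');pp('top','lid')
I={c:cv2.imread(f'pics/c_{c}.png') for c in('side','top')}; M={c:masks(I[c]) for c in I}
x=blob('side',M['side']['blue'],(239,135),14);y=blob('top',M['top']['blue'],(191,214),14); print(x[:2],y[:2],tri(x[0],y[0]))
E
```

```text
time: 4.75
eef_pos: [529.8, 306.4, 290.6]
tool_rot: [-3.141, 0.002, 1.54]
ft_force: [-0.7, -0.2, -0.9]
opening: 0.706
grip_force: 0.0
t 4.75 p [529.8 306.4 290.6] rot [-3.141e+00  2.000e-03  1.540e+00] open 60.3 F [-0.7 -0.2 -0.9] grip 0.0
side lid [([530.0, 304.0, 194.0], 0.76), ([761.0, 106.0, 2.0], 0.69)]
top lid [([525.0, 306.0, 192.0], 0.83)]
(array([238.75      , 135.69736842]), np.int32(76)) (array([190.55294118, 213.35294118]), np.int32(85)) (array([530.07251397, 312.93179031, 218.94944119]), np.float64(0.18956554643657023))
```

View pics/c_side.png

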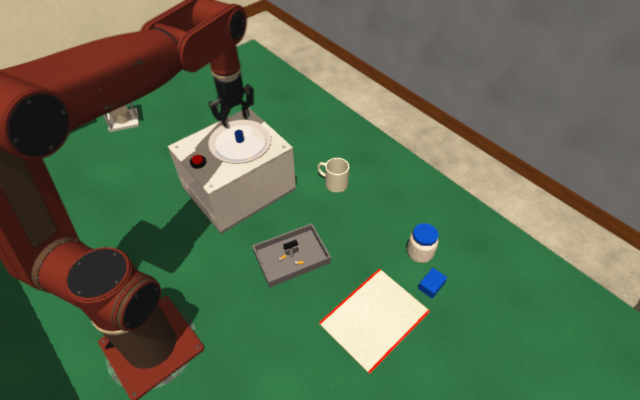

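```bash
python3 -m inch '[[60,[0,2,-30],[0,0,0]],[60,[0,0,-25],[0,0,0]],[60,[0,0,-8],[0,0,0]],[60,[0,0,0],[0,0,0]],[20,[0,0,0],[0,0,0]]]' 60
python3 -m inch '[[20,[0,0,0],[0,0,0]],[20,[0,0,0],[0,0,0]],[20,[0,0,0],[0,0,0]]]'
```

```text
time: 5.58
eef_pos: [529.0, 309.7, 229.9]
tool_rot: [3.14, -0.001, 1.54]
ft_force: [0.1, -0.0, 0.2]
opening: 0.505
grip_force: 0.0
time: 5.95
eef_pos: [529.2, 309.7, 230.1]
tool_rot: [3.139, -0.001, 1.54]
ft_force: [-2.7, 0.3, 6.0]
opening: 0.309
grip_force: 59.8
```

```bash
python3 -m inch '[[20,[0,0,3],[0,0,0]],[20,[0,0,15],[0,0,0]],[20,[0,0,25],[0,0,0]],[20,[0,0,20],[0,0,0]],[20,[0,0,0],[0,0,0]]]' 80
python3 -m inch '[[20,[-4,25,0],[0,0,0]],[20,[-8,45,0],[0,0,0]],[20,[-10,50,0],[0,0,0]],[20,[-10,50,0],[0,0,0]],[20,[-9,50,0],[0,0,0]]]'
python3 -m inch '[[20,[-8,45,0],[0,0,0]],[20,[0,20,-10],[0,0,0]],[20,[0,0,-40],[0,0,0]],[20,[0,0,-45],[0,0,0]],[20,[0,0,0],[0,0,0]]]'
python3 - <<'E'
from h import *
st(); look(save='d');pp('side','lid');pp('top','lid');pp('side','tray');pp('top','die1',4);pp('side','die1',4);pp('top','dish')
E
```

```text
time: 6.58
eef_pos: [529.7, 309.8, 294.1]
tool_rot: [3.137, -0.002, 1.54]
ft_force: [-0.0, -0.1, -2.8]
opening: 0.299
grip_force: 78.8
time: 7.2
eef_pos: [486.8, 530.5, 289.8]
tool_rot: [-3.14, 0.001, 1.54]
ft_force: [1.1, 0.2, -2.7]
opening: 0.301
grip_force: 78.9
time: 7.82
eef_pos: [476.8, 591.5, 188.4]
tool_rot: [-3.133, 0.01, 1.54]
ft_force: [-0.4, -1.4, -3.4]
opening: 0.302
grip_force: 79.0
t 7.83 p [476.8 591.5 188.4] rot [-3.133  0.01   1.54 ] open 25.7 F [-0.4 -1.4 -3.4] grip 79.00149464607239
side lid [([481.0, 587.0, 154.0], 0.97), ([530.0, 263.0, 139.0], 0.63)]
top lid [([476.0, 592.0, 160.0], 0.63)]
side tray [([451.0, -30.0, 2.0], 0.89), ([527.0, 306.0, 135.0], 0.34)]
top die1 [([532.0, 263.0, 138.0], 0.64), ([531.0, 330.0, 136.0], 0.5), ([424.0, -16.0, 12.0], 0.19)]
side die1 [([531.0, 326.0, 136.0], 0.6), ([529.0, 260.0, 139.0], 0.46)]
top dish [([531.0, 313.0, 140.0], 0.87), ([460.0, 11.0, 11.0], 0.34)]
```

View pics/d_side.png

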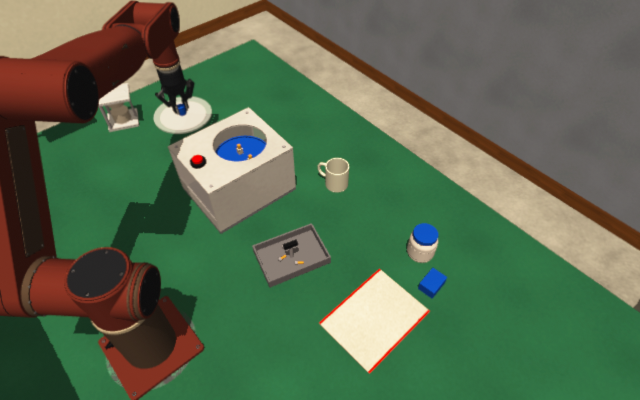

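```bash
python3 -m inch '[[20,[0,0,-40],[0,0,0]],[20,[0,0,-45],[0,0,0]],[20,[0,0,-45],[0,0,0]],[20,[0,0,-12],[0,0,0]],[20,[0,0,-4],[0,0,0]]]'
python3 -m inch '[[20,[0,0,-3],[0,0,0]],[20,[0,0,-3],[0,0,0]],[20,[0,0,0],[0,0,0]]]'
```

```text
time: 8.85
eef_pos: [479.9, 594.6, 50.9]
tool_rot: [3.141, -0.0, 1.54]
ft_force: [-0.1, 0.2, -2.3]
opening: 0.302
grip_force: 79.1
time: 9.22
eef_pos: [479.9, 594.6, 45.3]
tool_rot: [3.141, -0.001, 1.54]
ft_force: [-0.1, 0.0, -2.7]
opening: 0.303
grip_force: 79.1
```

```bash
python3 - <<'E'
from h import *
I={c:cv2.imread(f'pics/d_{c}.png') for c in('side','top')}
for c,b in (('side',(205,105,70,70)),('top',(145,165,95,95))):
    x,y,w,h=b; cv2.imwrite(f'pics/d2_{c}.png',cv2.resize(I[c][y:y+h,x:x+w],None,fx=5,fy=5,interpolation=cv2.INTER_CUBIC))
a=cv2.imread('pics/d2_side.png');b=cv2.imread('pics/d2_top.png');o=np.zeros((475,825,3),np.uint8);o[:350,:350]=a;o[:,350:]=b;cv2.imwrite('pics/d3.png',o[:, :800])
for c in I:
    m=masks(I[c])['gold']; n,l,s,ce=cv2.connectedComponentsWithStats(m)
    print(c,[(ce[i].round(1),s[i,4],atz(c,ce[i],168).round(0)[:2]) for i in range(1,n) if 5<s[i,4]<150])
E
```

```text
side [(array([219.1,  16.8]), np.int32(108), array([ 918., 1041.])), (array([266. ,  11.5]), np.int32(13), array([1098.,  945.])), (array([277.5,  17.6]), np.int32(8), array([1105.,  872.])), (array([240.5,  19.9]), np.int32(16), array([974., 960.])), (array([226.1,  25.9]), np.int32(12), array([900., 960.])), (array([207. ,  33.9]), np.int32(7), array([807., 959.])), (array([191.5,  40.3]), np.int32(18), array([733., 959.])), (array([178.5,  45.7]), np.int32(6), array([674., 958.])), (array([377.5,  82.5]), np.int32(30), array([1106.,  266.])), (array([403.,  99.]), np.int32(13), array([1105.,  139.])), (array([418.5, 109. ]), np.int32(16), array([1105.,   66.])), (array([468.5, 141. ]), np.int32(10), array([1106., -148.])), (array([238.6, 146.2]), np.int32(13), array([528., 323.])), (array([485.5, 152. ]), np.int32(10), array([1105., -215.])), (array([249.8, 156.5]), np.int32(10), array([528., 261.])), (array([520.5, 174.5]), np.int32(12), array([1105., -344.])), (array([534., 183.]), np.int32(13), array([1105., -390.])), (array([598.5, 224. ]), np.int32(10), array([1105., -591.])), (array([617. , 235.5]), np.int32(15), array([1106., -643.])), (array([283.1, 256.6]), np.int32(18), array([ 379., -103.])), (array([300.5, 262. ]), np.int32(18), array([ 403., -146.])), (array([135.1, 290.2]), np.int32(20), array([40., 62.])), (array([ 94.6, 324.2]), np.int32(8), array([-72.,  42.])), (array([135. , 323.1]), np.int32(7), array([  0., -18.])), (array([397., 345.]), np.int32(15), array([ 430., -465.]))]
top [(array([191.5, 216.2]), np.int32(18), array([529., 326.])), (array([214.9, 216.6]), np.int32(19), array([529., 263.])), (array([308.5, 244.6]), np.int32(17), array([458.,   6.])), (array([332.3, 247.6]), np.int32(18), array([452., -58.])), (array([315.9, 256.6]), np.int32(17), array([427., -15.]))]
```

View pics/d3.png

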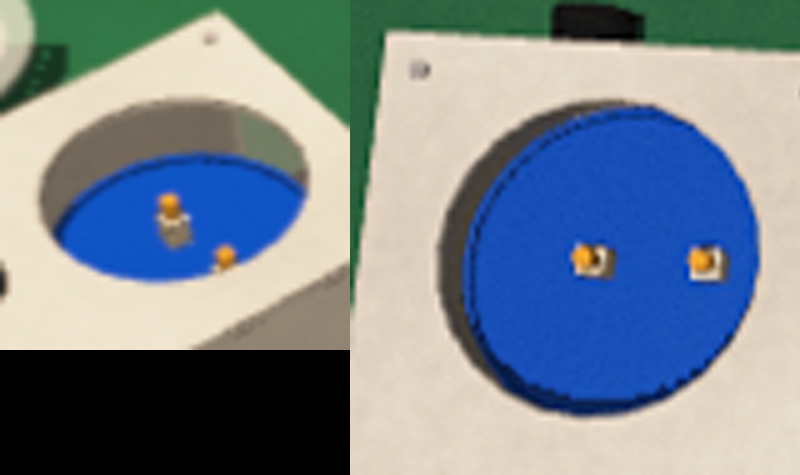

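Two dies show in the top view, at world (529,326) and (529,262). Their spacing is two slots. The lid is still held about 9 mm above the bench, so I'll lower it.

```bash
python3 -m inch '[[20,[0,0,-4],[0,0,0]],[20,[0,0,-3],[0,0,0]],[20,[0,0,-2],[0,0,0]],[20,[0,0,0],[0,0,0]]]'
```

```text
time: 9.72
eef_pos: [479.6, 594.3, 36.2]
tool_rot: [3.142, 0.0, 1.54]
ft_force: [-2.3, -2.6, 4.8]
opening: 0.301
grip_force: 79.9
```

```bash
python3 -m inch '[[60,[0,0,0],[0,0,0]],[60,[0,0,0],[0,0,0]],[60,[0,0,15],[0,0,0]],[60,[0,0,40],[0,0,0]],[60,[0,0,55],[0,0,0]]]'
python3 -m inch '[[60,[0,0,55],[0,0,0]],[50,[0,0,55],[0,0,0]],[42,[0,0,40],[0,0,0]],[42,[10,-50,0],[0,0,0]],[42,[10,-55,0],[0,0,0]]]'
python3 -m inch '[[42,[10,-55,0],[0,0,0]],[42,[10,-55,0],[0,0,0]],[42,[9,-53,0],[0,0,0]],[42,[0,0,0],[0,0,0]],[42,[0,0,0],[0,0,0]]]'
python3 - <<'E'
from h import *
st(); look(save='e'); pp('side','lid'); pp('top','lid');pp('top','die1');pp('side','die1');pp('side','tray')
E
```

```text
time: 10.35
eef_pos: [478.9, 593.5, 145.2]
tool_rot: [-3.139, 0.002, 1.54]
ft_force: [-0.0, 0.6, 1.0]
opening: 0.699
grip_force: 0.0
time: 10.98
eef_pos: [499.8, 489.0, 297.5]
tool_rot: [3.139, -0.002, 1.542]
ft_force: [0.6, -0.3, -0.7]
opening: 0.488
grip_force: 0.0
time: 11.6
eef_pos: [528.8, 326.6, 296.5]
tool_rot: [3.14, -0.001, 1.539]
ft_force: [-0.3, 1.0, -0.5]
opening: 0.493
grip_force: 0.0
t 11.6 p [528.8 326.6 296.5] rot [ 3.140e+00 -1.000e-03  1.539e+00] open 42.1 F [-0.3  1.  -0.5] grip 0.0
side lid [([481.0, 592.0, 2.0], 0.57)]
top lid [([476.0, 593.0, 0.0], 0.86), ([526.0, 308.0, 206.0], 0.41), ([454.0, -30.0, -1.0], 0.39)]
top die1 [([526.0, 327.0, 136.0], 0.59)]
side die1 [([530.0, 323.0, 139.0], 0.6)]
side tray [([451.0, -28.0, 0.0], 0.59)]
```

```bash
python3 -m inch '[[42,[0,-1,-45],[0,0,0]],[42,[0,0,-45],[0,0,0]],[42,[0,0,-30],[0,0,0]],[42,[0,0,-15],[0,0,0]],[42,[0,0,-2],[0,0,0]]]' 40
python3 -m inch '[[14,[0,0,0],[0,0,0]],[14,[0,0,0],[0,0,0]],[14,[0,0,0],[0,0,0]],[14,[0,0,0],[0,0,0]]]'
```

```text
time: 12.58
eef_pos: [528.2, 325.3, 157.6]
tool_rot: [-3.14, 0.001, 1.54]
ft_force: [-0.4, -1.1, -0.1]
opening: 0.491
grip_force: 0.0
time: 13.08
eef_pos: [529.7, 325.8, 160.3]
tool_rot: [3.139, -0.002, 1.54]
ft_force: [0.1, 0.2, 5.5]
opening: 0.178
grip_force: 39.9
```

```bash
python3 -m inch '[[14,[0,0,10],[0,0,0]],[14,[0,0,40],[0,0,0]],[14,[0,0,50],[0,0,0]],[14,[0,0,40],[0,0,0]],[14,[0,-25,0],[0,0,0]]]' 60
python3 -m inch '[[14,[-1,-45,0],[0,0,-0.05]],[14,[-2,-55,0],[0,0,-0.05]],[14,[-2,-55,0],[0,0,-0.05]],[14,[-2,-55,0],[0,0,-0.05]],[14,[-1,-55,0],[0,0,-0.043]]]'
python3 -m inch '[[14,[-1,-35,0],[0,0,0]],[14,[0,-20,-30],[0,0,0]],[14,[0,0,-50],[0,0,0]],[14,[0,0,-40],[0,0,0]],[14,[0,0,0],[0,0,0]]]'
python3 - <<'E'
from h import *
st(); look(save='f'); pp('side','tray');pp('top','tray');pp('side','die1')
im=cv2.imread('pics/f_top.png');m=masks(im);print(rect('top',blob('top',m['grey']|m['black'],(319,248),48)[2],32))
E
```

```text
time: 13.7
eef_pos: [530.1, 301.9, 303.8]
tool_rot: [3.134, -0.004, 1.542]
ft_force: [-0.5, -0.2, -0.7]
opening: 0.176
grip_force: 41.6
time: 14.32
eef_pos: [520.1, 33.6, 298.8]
tool_rot: [3.141, -0.0, 1.296]
ft_force: [0.4, -0.7, -1.0]
opening: 0.171
grip_force: 41.6
time: 14.95
eef_pos: [516.8, -19.4, 175.1]
tool_rot: [-3.134, 0.001, 1.297]
ft_force: [-0.7, -0.0, 0.2]
opening: 0.177
grip_force: 41.6
t 14.95 p [516.8 -19.4 175.1] rot [-3.134e+00  1.000e-03  1.297e+00] open 15.1 F [-0.7 -0.   0.2] grip 41.62013590335846
side tray [([452.0, -27.0, -3.0], 0.97)]
top tray [([456.0, -28.0, -3.0], 0.7)]
side die1 [([525.0, 306.0, 136.0], 0.57), ([516.0, -21.0, 152.0], 0.42)]
[484.5 -12.4 224.1 122.6 -11.2]
```

View pics/f_side.png

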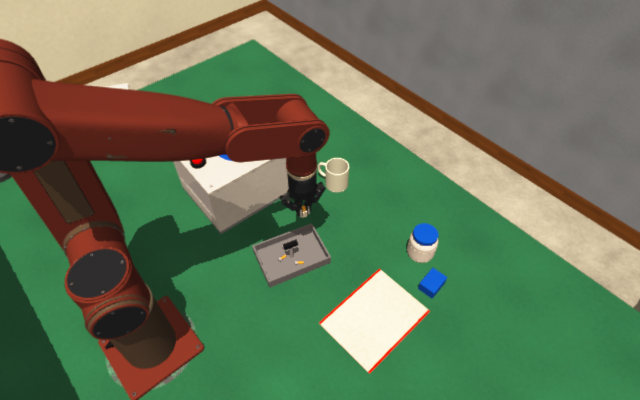

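The die is held and the tray is where it was (centre near pixel 291,253). Lowering it in.

```bash
python3 -m inch '[[14,[2,0,-50],[0,0,0]],[14,[0,0,-45],[0,0,0]],[14,[0,0,-35],[0,0,0]],[14,[0,0,-11],[0,0,0]],[14,[0,0,-3],[0,0,0]]]'
python3 -m inch '[[14,[0,0,0],[0,0,0]],[30,[0,0,0],[0,0,0]],[30,[0,0,0],[0,0,0]],[30,[0,0,6],[0,0,0]],[30,[0,0,30],[0,0,0]]]'
python3 -m inch '[[30,[0,0,55],[0,0,0]],[42,[0,0,60],[0,0,0]],[42,[0,0,60],[0,0,0]],[42,[0,0,60],[0,0,0.05]],[42,[0,20,0],[0,0,0.05]]]'
python3 -m inch '[[42,[3,52,0],[0,0,0.05]],[42,[3,52,0],[0,0,0.05]],[42,[2,52,0],[0,0,0.043]],[42,[2,52,0],[0,0,0]],[42,[1,52,0],[0,0,0]]]'
python3 - <<'E'
from h import *
st(); look(save='g'); pp('side','die1');pp('top','die1')
im=cv2.imread('pics/g_top.png');print(blob('top',masks(im)['gold'],(215,217),12)[:2])
E
```

```text
time: 15.82
eef_pos: [522.6, -19.8, 35.3]
tool_rot: [3.14, -0.0, 1.297]
ft_force: [0.8, 0.6, 0.5]
opening: 0.171
grip_force: 41.6
time: 16.45
eef_pos: [519.9, -19.4, 69.3]
tool_rot: [-3.137, 0.0, 1.297]
ft_force: [0.5, 0.4, -0.2]
opening: 0.352
grip_force: 0.0
time: 17.08
eef_pos: [524.4, -0.7, 312.8]
tool_rot: [3.129, 0.0, 1.397]
ft_force: [0.7, 0.9, -1.3]
opening: 0.495
grip_force: 0.0
time: 17.7
eef_pos: [532.4, 262.0, 305.9]
tool_rot: [3.141, -0.0, 1.54]
ft_force: [1.1, -0.5, -0.3]
opening: 0.489
grip_force: 0.0
t 17.7 p [532.4 262.  305.9] rot [ 3.141 -0.     1.54 ] open 41.7 F [ 1.1 -0.5 -0.3] grip 0.0
side die1 [([524.0, -24.0, 6.0], 0.56), ([529.0, 261.0, 140.0], 0.45)]
top die1 [([533.0, 262.0, 136.0], 0.56), ([523.0, -19.0, 2.0], 0.46), ([423.0, -19.0, 11.0], 0.45)]
(array([214.85714286, 216.80952381]), np.int32(21))
```

```bash
python3 -m inch '[[42,[-2,0,-50],[0,0,0]],[42,[0,0,-45],[0,0,0]],[42,[0,0,-30],[0,0,0]],[42,[0,0,-15],[0,0,0]],[42,[0,0,-4],[0,0,0]]]'
python3 -m inch '[[42,[0,0,-1],[0,0,0]],[14,[0,0,0],[0,0,0]],[14,[0,0,0],[0,0,0]],[14,[0,0,0],[0,0,0]],[14,[0,0,0],[0,0,0]]]'
```

```text
time: 18.52
eef_pos: [530.7, 259.3, 161.1]
tool_rot: [-3.141, 0.0, 1.539]
ft_force: [0.1, -0.3, -0.5]
opening: 0.49
grip_force: 0.0
time: 19.15
eef_pos: [531.4, 260.6, 161.8]
tool_rot: [3.139, -0.001, 1.54]
ft_force: [-0.8, -0.6, 5.7]
opening: 0.172
grip_force: 40.8
```

```bash
python3 -m inch '[[14,[0,0,10],[0,0,0]],[14,[0,0,40],[0,0,0]],[14,[0,0,50],[0,0,0]],[14,[0,0,40],[0,0,0]],[14,[-1,-25,0],[0,0,0]]]'
python3 -m inch '[[14,[-4,-45,0],[0,0,-0.05]],[14,[-5,-55,0],[0,0,-0.05]],[14,[-5,-55,0],[0,0,-0.05]],[14,[-5,-55,0],[0,0,-0.05]],[14,[-4,-50,0],[0,0,-0.043]]]'
python3 -m inch '[[14,[0,-30,0],[0,0,0]],[14,[0,-13,-30],[0,0,0]],[14,[0,0,-50],[0,0,0]],[14,[0,0,-40],[0,0,0]],[14,[0,0,0],[0,0,0]]]'
python3 - <<'E'
from h import *
st(); look(save='i'); pp('side','tray');pp('top','tray');pp('side','die1');pp('top','die1')
E
```

```text
time: 19.77
eef_pos: [531.3, 236.7, 305.6]
tool_rot: [3.134, -0.003, 1.542]
ft_force: [0.9, -1.3, -0.7]
opening: 0.178
grip_force: 40.3
time: 20.4
eef_pos: [506.0, -26.4, 300.7]
tool_rot: [3.141, -0.0, 1.295]
ft_force: [0.4, -0.6, -0.7]
opening: 0.178
grip_force: 40.3
time: 21.02
eef_pos: [503.9, -67.0, 177.1]
tool_rot: [-3.134, -0.0, 1.297]
ft_force: [-0.3, 0.3, 0.1]
opening: 0.177
grip_force: 40.3
t 21.02 p [503.9 -67.  177.1] rot [-3.134 -0.     1.297] open 15.1 F [-0.3  0.3  0.1] grip 40.34941077232361
side tray [([454.0, -27.0, -1.0], 0.92), ([767.0, -271.0, 0.0], 0.39)]
top tray [([454.0, -26.0, 1.0], 0.63)]
side die1 [([424.0, -16.0, 10.0], 0.65), ([522.0, -22.0, 7.0], 0.53), ([506.0, -66.0, 154.0], 0.52)]
top die1 [([707.0, -379.0, 1.0], 0.32)]
```

View pics/i_side.png

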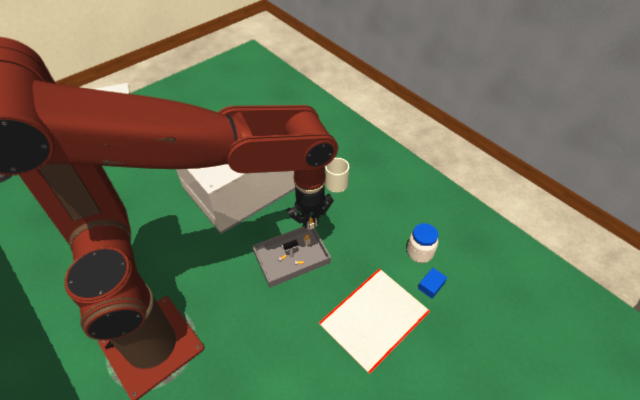

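```bash
python3 -m inch '[[14,[1,0,-50],[0,0,0]],[14,[0,0,-45],[0,0,0]],[14,[0,0,-35],[0,0,0]],[14,[0,0,-12],[0,0,0]],[14,[0,0,-4],[0,0,0]]]'
python3 -m inch '[[14,[0,0,0],[0,0,0]],[30,[0,0,0],[0,0,0]],[30,[0,0,0],[0,0,0]],[30,[0,0,6],[0,0,0]],[30,[0,0,30],[0,0,0]]]'
python3 -m inch '[[30,[0,0,55],[0,0,0]],[42,[0,0,50],[0,0,-0.15]],[42,[0,0,0],[0,0,-0.17]],[42,[-10,10,0],[0,0,-0.17]],[42,[-20,10,0],[0,0,-0.18]]]'
python3 -m inch '[[50,[-15,10,0],[0,0,-0.18]],[50,[-5,10,0],[0,0,-0.18]],[50,[0,0,0],[0,0,-0.18]],[50,[0,0,0],[0,0,-0.18]],[50,[0,0,0],[0,0,-0.18]]]'
python3 - <<'E'
from h import *
st(); look(save='j'); pp('side','tray');pp('top','tray');pp('side','die1');pp('top','die1');pp('side','screw1');pp('top','screw1')
im=cv2.imread('pics/j_side.png');cv2.imwrite('pics/j2.png',cv2.resize(im[190:310,220:380],None,fx=4,fy=4,interpolation=cv2.INTER_CUBIC))
b=blob('side',masks(im)['black'],(291,245),9);print(b[:2],atz('side',b[0],68))
E
```

```text
time: 21.95
eef_pos: [508.3, -67.9, 35.0]
tool_rot: [3.141, 0.0, 1.297]
ft_force: [0.2, -0.1, -0.7]
opening: 0.175
grip_force: 40.4
time: 22.58
eef_pos: [505.9, -67.2, 69.3]
tool_rot: [-3.137, -0.0, 1.297]
ft_force: [0.1, -0.1, -0.3]
opening: 0.351
grip_force: 0.0
time: 23.2
eef_pos: [477.7, -47.6, 176.1]
tool_rot: [3.141, -0.001, 0.621]
ft_force: [-0.7, -0.0, 0.2]
opening: 0.489
grip_force: 0.0
time: 23.82
eef_pos: [457.6, -27.7, 175.9]
tool_rot: [-3.142, -0.001, -0.279]
ft_force: [-0.3, 0.0, 0.3]
opening: 0.583
grip_force: 0.0
t 23.82 p [457.6 -27.7 175.9] rot [-3.142e+00 -1.000e-03 -2.790e-01] open 49.8 F [-0.3  0.   0.3] grip 0.0
side tray [([452.0, -29.0, -0.0], 0.59)]
top tray [([452.0, -29.0, -5.0], 0.73)]
side die1 [([522.0, -21.0, 2.0], 0.6), ([509.0, -67.0, 7.0], 0.4)]
top die1 [([377.0, 311.0, 225.0], 0.52)]
side screw1 [([704.0, -377.0, -0.0], 0.58), ([423.0, -16.0, 10.0], 0.54), ([454.0, -61.0, 6.0], 0.53)]
top screw1 []
(array([290.625, 244.2  ]), np.int32(80)) [455.79470376 -28.38293507  68.        ]
```

View pics/j2.png

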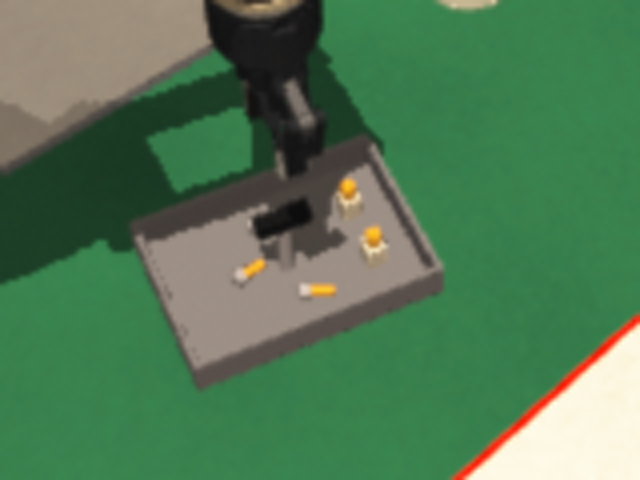

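Both dies stand in the tray (crop pixels 347,200 and 373,245), clear of the bar at (282,215). Grasping the bar.

```bash
python3 -m inch '[[50,[-2,0,-40],[0,0,0]],[50,[0,0,-40],[0,0,0]],[50,[0,0,-22],[0,0,0]],[50,[0,0,-6],[0,0,0]],[50,[0,0,0],[0,0,0]]]' 110
python3 -m inch '[[10,[0,0,0],[0,0,0]],[10,[0,0,0],[0,0,0]],[10,[0,0,0],[0,0,0]],[10,[0,0,0],[0,0,0]],[10,[0,0,0],[0,0,0]]]'
python3 -m inch '[[10,[0,0,3],[0,0,0]],[10,[0,0,6],[0,0,0]],[10,[0,0,10],[0,0,0]],[10,[0,0,10],[0,0,0]],[10,[0,0,6],[0,0,0]]]'
python3 - <<'E'
from h import *
st(); look(save='k'); pp('side','tray');pp('top','tray');pp('side','board');pp('top','board')
E
```

```text
time: 24.85
eef_pos: [455.8, -27.8, 67.6]
tool_rot: [3.142, -0.0, -0.273]
ft_force: [-1.1, -0.1, 0.2]
opening: 0.588
grip_force: 0.0
time: 25.48
eef_pos: [456.5, -28.0, 68.7]
tool_rot: [3.141, -0.002, -0.273]
ft_force: [-1.5, -0.4, 5.6]
opening: 0.139
grip_force: 97.7
time: 26.1
eef_pos: [456.1, -27.8, 103.4]
tool_rot: [-3.142, -0.001, -0.273]
ft_force: [0.9, 0.3, -5.2]
opening: 0.142
grip_force: 96.8
t 26.1 p [456.1 -27.8 103.4] rot [-3.142e+00 -1.000e-03 -2.730e-01] open 12.1 F [ 0.9  0.3 -5.2] grip 96.81177735328674
side tray [([455.0, -30.0, 32.0], 0.72)]
top tray [([453.0, -26.0, 35.0], 0.66), ([477.0, 592.0, 0.0], 0.53)]
side board [([505.0, -334.0, -1.0], 0.73), ([766.0, -273.0, 1.0], 0.16)]
top board [([501.0, -336.0, -2.0], 0.78)]
```

```bash
python3 -m inch '[[10,[1,-7,0],[0,0,0]],[10,[2,-14,0],[0,0,0.01]],[10,[3,-20,0],[0,0,0.02]],[10,[4,-24,0],[0,0,0.03]],[10,[4,-26,0],[0,0,0.03]]]'
python3 -m inch '[[10,[4,-28,0],[0,0,0.04]],[10,[5,-28,0],[0,0,0.04]],[10,[5,-28,0],[0,0,0.04]],[10,[5,-28,0],[0,0,0.03]],[10,[4,-26,0],[0,0,0.03]]]'
python3 -m inch '[[10,[4,-24,0],[0,0,0.02]],[10,[3,-20,0],[0,0,0.02]],[10,[3,-18,0],[0,0,0.01]],[10,[1,-12,0],[0,0,0]],[10,[0,-5,0],[0,0,0]]]'
python3 - <<'E'
from h import *
st(); look(save='l'); pp('side','tray');pp('top','tray');pp('side','die1');pp('side','screw1')
E
```

```text
time: 27.02
eef_pos: [469.6, -119.8, 102.0]
tool_rot: [3.142, 0.0, -0.182]
ft_force: [0.4, -0.7, -4.3]
opening: 0.141
grip_force: 96.9
time: 27.65
eef_pos: [492.4, -258.2, 101.8]
tool_rot: [-3.141, 0.001, -0.003]
ft_force: [-0.2, -0.3, -5.3]
opening: 0.141
grip_force: 96.9
time: 28.28
eef_pos: [503.5, -336.3, 102.1]
tool_rot: [-3.141, 0.0, 0.046]
ft_force: [0.2, -1.0, -5.8]
opening: 0.143
grip_force: 96.9
t 28.27 p [ 503.5 -336.3  102.1] rot [-3.141  0.     0.046] open 12.2 F [ 0.2 -1.  -5.8] grip 96.88132166862488
side tray [([504.0, -339.0, 32.0], 0.86)]
top tray [([499.0, -332.0, 32.0], 0.92), ([527.0, 305.0, 201.0], 0.43)]
side die1 [([508.0, -371.0, 38.0], 0.46)]
side screw1 [([495.0, -298.0, 44.0], 0.59), ([509.0, -368.0, 41.0], 0.58), ([468.0, -331.0, 45.0], 0.54)]
```

View pics/l_side.png

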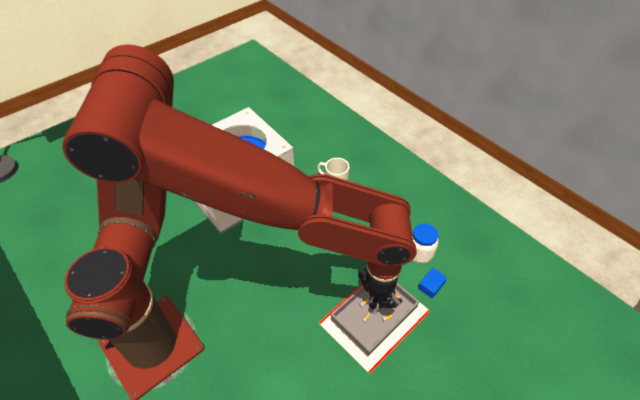

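View pics/l_top.png

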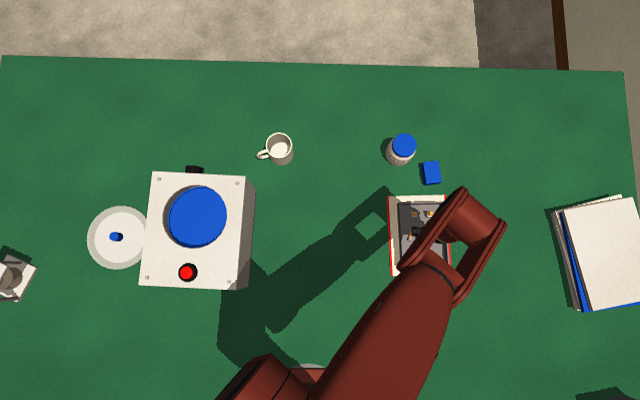

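The tray is level over the board (side pixel 375,320; top 422,235), long side along the red lines. The lid rests on the bench at top pixel (117,237). Lowering the tray.

```bash
python3 -m inch '[[10,[1,1,-10],[0,0,0]],[10,[0,0,-9],[0,0,0]],[10,[0,0,-6],[0,0,0]],[10,[0,0,-3],[0,0,0]],[10,[0,0,-2],[0,0,0]]]'
python3 -m inch '[[10,[0,0,-1],[0,0,0]],[10,[0,0,0],[0,0,0]]]'
```

```text
time: 29.2
eef_pos: [504.5, -334.6, 72.7]
tool_rot: [-3.141, 0.001, 0.047]
ft_force: [-7.0, 4.6, 7.4]
opening: 0.143
grip_force: 98.9
time: 29.45
eef_pos: [504.9, -334.9, 72.7]
tool_rot: [3.141, -0.0, 0.047]
ft_force: [-4.2, 3.5, 5.0]
opening: 0.142
grip_force: 98.3
```

```bash
python3 -m inch '[[40,[0,0,0],[0,0,0]],[40,[0,0,0],[0,0,0]],[40,[0,0,0],[0,0,0]],[40,[0,0,10],[0,0,0]],[50,[0,0,40],[0,0,0]]]'
python3 -m inch '[[60,[0,0,50],[0,0,0]],[60,[0,0,50],[0,0,0]],[60,[0,0,50],[0,0,0]],[60,[0,0,25],[0,0,0]],[60,[0,0,0],[0,0,0]]]'
python3 - <<'E'
from h import *
st(); look(save='m'); pp('side','tray');pp('top','tray');pp('side','die1');pp('side','lid');pp('top','lid')
im={c:cv2.imread(f'pics/m_{c}.png') for c in('side','top')}
x=blob('side',masks(im['side'])['blue'],proj('side',[[480,593,30]])[0],15);y=blob('top',masks(im['top'])['blue'],(117,237),15);print(x[:2],y[:2],tri(x[0],y[0]))
cv2.imwrite('pics/m2.png',cv2.resize(im['side'][250:390,300:460],None,fx=4,fy=4,interpolation=cv2.INTER_CUBIC))
E
```

```text
time: 30.08
eef_pos: [502.9, -333.3, 119.4]
tool_rot: [-3.138, 0.004, 0.047]
ft_force: [0.4, 0.9, -0.3]
opening: 0.585
grip_force: 0.0
time: 30.7
eef_pos: [505.7, -335.6, 300.0]
tool_rot: [3.137, -0.005, 0.047]
ft_force: [0.1, -0.2, -1.1]
opening: 0.701
grip_force: 0.0
t 30.7 p [ 505.7 -335.6  300. ] rot [ 3.137 -0.005  0.047] open 59.9 F [ 0.1 -0.2 -1.1] grip 0.0
side tray [([504.0, -335.0, 4.0], 0.59)]
top tray [([498.0, -334.0, 3.0], 0.68), ([497.0, -299.0, 16.0], 0.43)]
side die1 [([569.0, -356.0, 9.0], 0.52), ([567.0, -310.0, 9.0], 0.39)]
side lid []
top lid [([477.0, 591.0, 3.0], 0.61), ([492.0, 310.0, 2.0], 0.59)]Traceback (most recent call last):
  File "<stdin>", line 4, in <module>
  File "h.py", line 25, in blob
    n,l,s,ce=cv2.connectedComponentsWithStats(m); i=1+np.argmax(s[1:,4]); return ce[i],s[i,4],(l==i).astype(np.uint8)
                                                      ~~~~~~~~~^^^^^^^^^
    return _wrapfunc(a, 'argmax', axis=axis, out=out, **kwds)
    return bound(*args, **kwds)
ValueError: attempt to get argmax of an empty sequence
```

```bash
python3 -m inch '[[60,[0,40,0],[0,0,0.1]],[60,[0,50,0],[0,0,0.13]],[60,[0,52,0],[0,0,0.13]],[60,[0,52,0],[0,0,0.13]],[60,[0,52,0],[0,0,0.13]]]'
python3 -m inch '[[60,[0,52,0],[0,0,0.13]],[60,[0,52,0],[0,0,0.13]],[60,[0,52,0],[0,0,0.13]],[60,[0,52,0],[0,0,0.13]],[60,[0,52,0],[0,0,0.13]]]'
python3 -m inch '[[60,[-2,52,0],[0,0,0.12]],[60,[-5,52,0],[0,0,0.1]],[60,[-5,52,0],[0,0,0]],[60,[-4,52,0],[0,0,0]],[60,[-4,52,0],[0,0,0]]]'
python3 -m inch '[[60,[-3,52,0],[0,0,0]],[60,[-2,52,0],[0,0,0]],[60,[0,50,-30],[0,0,0]],[60,[0,10,-50],[0,0,0]],[60,[0,0,-50],[0,0,0]]]'
python3 - <<'E'
from h import *
st(); look(save='n'); pp('side','lid');pp('top','lid');pp('side','tray');pp('side','screw1')
im={c:cv2.imread(f'pics/n_{c}.png') for c in('side','top')}
q=lambda c:blob(c,masks(im[c])['blue'],proj(c,[[480,594,30]])[0],15)
cv2.imwrite('pics/n2.png',cv2.resize(im['side'][250:390,300:460],None,fx=4,fy=4,interpolation=cv2.INTER_CUBIC))
x=q('side');y=q('top');print(x[:2],y[:2],tri(x[0],y[0]))
E
```

```text
time: 31.68
eef_pos: [504.2, -87.1, 295.6]
tool_rot: [-3.141, 0.0, 0.671]
ft_force: [1.1, -0.2, -0.1]
opening: 0.704
grip_force: 0.0
time: 32.3
eef_pos: [504.2, 172.9, 295.7]
tool_rot: [-3.141, 0.0, 1.321]
ft_force: [0.7, -0.6, 0.1]
opening: 0.701
grip_force: 0.0
time: 32.92
eef_pos: [484.1, 432.9, 295.4]
tool_rot: [-3.141, 0.001, 1.537]
ft_force: [1.9, -0.3, 0.2]
opening: 0.707
grip_force: 0.0
time: 33.55
eef_pos: [478.6, 596.4, 163.4]
tool_rot: [-3.141, 0.001, 1.539]
ft_force: [0.3, 0.2, -0.3]
opening: 0.703
grip_force: 0.0
t 33.55 p [478.6 596.4 163.4] rot [-3.141e+00  1.000e-03  1.539e+00] open 60.0 F [ 0.3  0.2 -0.3] grip 0.0
side lid [([481.0, 589.0, -0.0], 0.73), ([761.0, 103.0, -1.0], 0.5), ([379.0, 312.0, 220.0], 0.27)]
top lid [([477.0, 594.0, 2.0], 0.98)]
side tray [([503.0, -334.0, 2.0], 0.78), ([528.0, 304.0, 200.0], 0.29)]
side screw1 [([470.0, -335.0, 17.0], 0.6), ([489.0, 314.0, -4.0], 0.46), ([496.0, -295.0, 15.0], 0.44)]Traceback (most recent call last):
  File "<stdin>", line 6, in <module>
  File "<stdin>", line 4, in <lambda>
  File "h.py", line 25, in blob
    n,l,s,ce=cv2.connectedComponentsWithStats(m); i=1+np.argmax(s[1:,4]); return ce[i],s[i,4],(l==i).astype(np.uint8)
                                                      ~~~~~~~~~^^^^^^^^^
    return _wrapfunc(a, 'argmax', axis=axis, out=out, **kwds)
    return bound(*args, **kwds)
ValueError: attempt to get argmax of an empty sequence
```

View pics/n2.png

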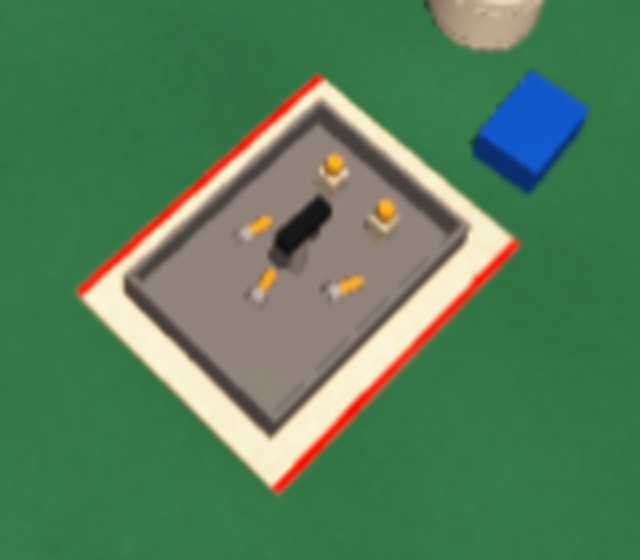

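View pics/n_side.png

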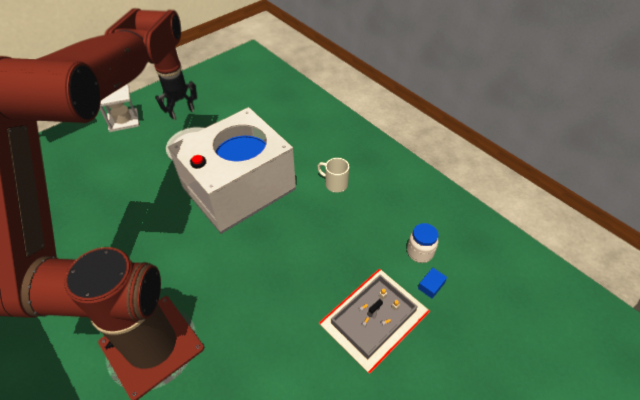

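The tray sits on the board with both dies and three screws, and the dish is empty. The lid is where I left it, so I'll regrasp it there.

```bash
python3 -m inch '[[60,[0,-2,-45],[0,0,0]],[60,[0,0,-45],[0,0,0]],[60,[0,0,-25],[0,0,0]],[60,[0,0,-7],[0,0,0]],[60,[0,0,-1],[0,0,0]]]' 90
python3 -m inch '[[20,[0,0,0],[0,0,0]],[20,[0,0,0],[0,0,0]],[20,[0,0,0],[0,0,0]],[20,[0,0,0],[0,0,0]],[20,[0,0,0],[0,0,0]]]'
```

```text
time: 34.48
eef_pos: [480.6, 594.2, 45.2]
tool_rot: [3.14, -0.002, 1.537]
ft_force: [0.1, -0.6, -0.3]
opening: 0.701
grip_force: 0.0
time: 35.1
eef_pos: [480.6, 594.3, 45.9]
tool_rot: [3.139, -0.002, 1.537]
ft_force: [-0.6, -0.8, 6.2]
opening: 0.295
grip_force: 88.1
```

```bash
python3 -m inch '[[50,[0,0,0],[0,0,0]],[50,[0,0,0],[0,0,0]],[50,[0,0,-5],[0,0,0]],[50,[0,0,-4],[0,0,0]],[50,[0,0,0],[0,0,0]]]' 90
python3 -m inch '[[20,[0,0,0],[0,0,0]],[20,[0,0,0],[0,0,0]],[20,[0,0,0],[0,0,0]],[20,[0,0,0],[0,0,0]]]'
```

```text
time: 35.72
eef_pos: [479.1, 592.8, 33.1]
tool_rot: [-3.14, 0.001, 1.537]
ft_force: [0.5, 0.8, -0.7]
opening: 0.585
grip_force: 0.0
time: 36.22
eef_pos: [479.8, 593.5, 34.7]
tool_rot: [3.141, -0.001, 1.537]
ft_force: [-0.2, 0.8, 2.3]
opening: 0.301
grip_force: 88.7
```

```bash
python3 -m inch '[[20,[0,0,10],[0,0,0]],[20,[0,0,35],[0,0,0]],[20,[0,0,50],[0,0,0]],[20,[0,0,55],[0,0,0]],[20,[0,0,55],[0,0,0]]]'
python3 -m inch '[[20,[0,0,45],[0,0,0]],[20,[0,0,15],[0,0,0]],[20,[5,-30,0],[0,0,0]],[20,[9,-48,0],[0,0,0]],[20,[9,-50,0],[0,0,0]]]'
python3 -m inch '[[20,[9,-50,0],[0,0,0]],[20,[9,-50,0],[0,0,0]],[20,[7,-38,0],[0,0,0]],[20,[2,-19,0],[0,0,0]],[20,[0,0,0],[0,0,0]]]'
python3 - <<'E'
from h import *
s=manip.get_state(); look(save='o'); s=st();pp('side','lid');pp('top','lid')
im={c:cv2.imread(f'pics/o_{c}.png') for c in('side','top')}
E
```

```text
time: 36.85
eef_pos: [479.2, 592.9, 240.8]
tool_rot: [-3.141, 0.001, 1.537]
ft_force: [1.2, 1.1, -2.6]
opening: 0.303
grip_force: 88.7
time: 37.48
eef_pos: [501.8, 463.6, 296.3]
tool_rot: [-3.138, 0.003, 1.538]
ft_force: [0.9, 0.4, -2.1]
opening: 0.303
grip_force: 88.9
time: 38.1
eef_pos: [529.4, 307.3, 298.1]
tool_rot: [-3.14, 0.001, 1.535]
ft_force: [0.6, 0.2, -2.2]
opening: 0.301
grip_force: 88.9
t 38.2 p [529.2 309.  298.6] rot [-3.14  -0.     1.537] open 25.7 F [ 0.2  0.8 -3.2] grip 88.91263246536255
side lid [([529.0, 303.0, 262.0], 0.82)]
top lid [([526.0, 306.0, 266.0], 0.75)]
```

View pics/o_side.png

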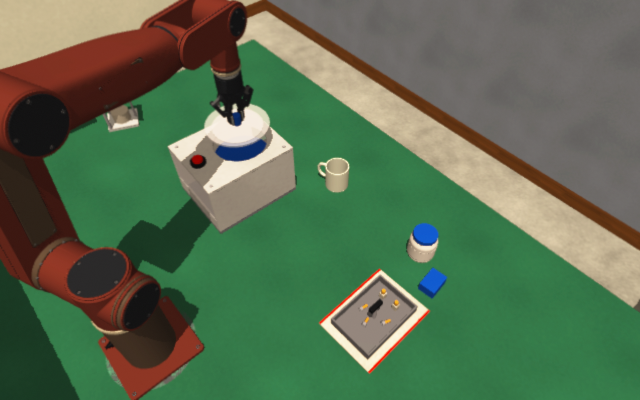

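The lid is held level over the port (pixel 237,126), and the tray is undisturbed. Lowering it in.

```bash
python3 -m inch '[[20,[0,0,-25],[0,0,0]],[20,[0,0,-25],[0,0,0]],[20,[0,0,-8],[0,0,0]],[20,[0,0,-4],[0,0,0]],[20,[0,0,-3],[0,0,0]]]'
python3 -m inch '[[20,[0,0,-3],[0,0,0]],[20,[0,0,-2],[0,0,0]],[20,[0,0,0],[0,0,0]]]'
```

```text
time: 38.92
eef_pos: [530.1, 308.8, 235.2]
tool_rot: [3.14, -0.001, 1.537]
ft_force: [0.2, -0.5, -2.0]
opening: 0.298
grip_force: 88.9
time: 39.3
eef_pos: [529.6, 308.3, 229.4]
tool_rot: [3.142, -0.0, 1.537]
ft_force: [-0.4, -0.4, -2.2]
opening: 0.302
grip_force: 88.9
```

```bash
python3 -m inch '[[20,[0,0,-1],[0,0,0]],[20,[0,0,-1],[0,0,0]],[20,[0,0,0],[0,0,0]]]'
```

```text
time: 39.67
eef_pos: [529.8, 308.3, 228.6]
tool_rot: [3.141, -0.0, 1.537]
ft_force: [-1.4, -1.1, 6.1]
opening: 0.305
grip_force: 89.3
```

```bash
python3 -m inch '[[50,[0,0,0],[0,0,0]],[60,[0,0,0],[0,0,0]],[60,[0,0,10],[0,0,0]],[60,[0,0,40],[0,0,0]],[60,[0,0,50],[0,0,0]]]'
python3 -m inch '[[60,[-30,20,30],[0,0,0]],[60,[-40,40,0],[0,0,0]],[60,[-40,40,0],[0,0,0]],[60,[-30,40,0],[0,0,0]],[60,[0,0,0],[0,0,0]]]'
python3 - <<'E'
from h import *
look(save='p'); st();pp('side','lid');pp('top','lid');pp('side','tray');pp('side','die1');pp('side','screw1')
im=cv2.imread('pics/p_side.png');o=np.zeros((400,800,3),np.uint8)
o[:,:400]=cv2.resize(im[100:200,180:280],(400,400));o[:,400:]=cv2.resize(im[260:385,315:440],(400,400));cv2.imwrite('pics/p2.png',o)
E
```

```text
time: 40.3
eef_pos: [529.1, 308.1, 327.6]
tool_rot: [-3.139, 0.001, 1.537]
ft_force: [0.9, 0.2, 0.5]
opening: 0.702
grip_force: 0.0
time: 40.92
eef_pos: [387.2, 450.8, 358.2]
tool_rot: [3.141, -0.001, 1.542]
ft_force: [0.1, 0.3, -0.4]
opening: 0.703
grip_force: 0.0
t 41.02 p [389.5 448.5 357.8] rot [ 3.141 -0.     1.538] open 59.9 F [ 0.5 -0.1  0.6] grip 0.0
side lid [([534.0, 305.0, 193.0], 0.69)]
top lid [([529.0, 308.0, 198.0], 0.59)]
side tray [([501.0, -335.0, 2.0], 0.78)]
side die1 [([566.0, -306.0, 6.0], 0.43), ([570.0, -357.0, 8.0], 0.4)]
side screw1 [([512.0, -367.0, 11.0], 0.57), ([532.0, 305.0, 195.0], 0.54), ([473.0, -331.0, 13.0], 0.48)]
```

View pics/p2.png

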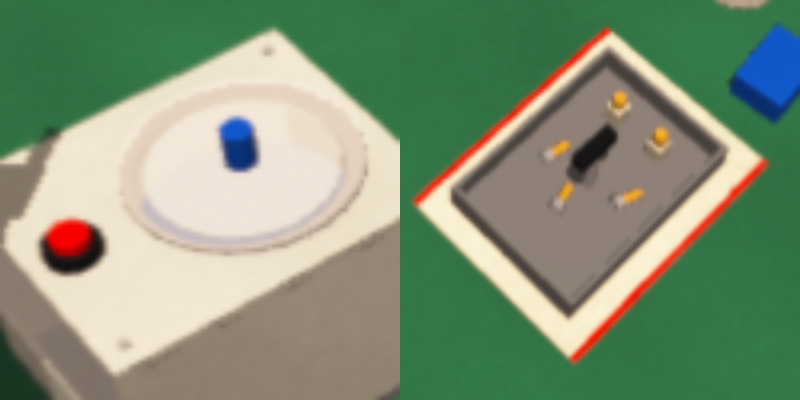

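The lid is seated flat (left crop, knob at 238,143), and the tray on the board holds two dies and three screws. Handing in.

```bash
python3 -c "
from workcell import manip; print(manip.hand_in())"
```

```text
the job is handed in; nothing more can be done
None
```

The job is handed in after about 41 s: button pressed, both dies moved into the tray, tray with its three screws set on the middle of the board, and lid seated back in the port; the mug, jar and blue box were not touched, and the hand-in gave no verdict.

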